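# Pop the sample hatch of the photometer and fold it back

### The job

Open the bench photometer's sample hatch for loading, with the fingertips and without forcing it. Press the front of the hatch down once until its push-push latch lets go, take the fingers away so that the hatch pops up by itself, and watch for about two seconds, touching nothing, that it stays ajar. Then push its front edge up and over from the front until the hatch stands fully back past upright, and leave it open; do not press it shut again, do not press the round key, and leave the vial, dish, jar and well plate where they are.

Things in the scene. Friction and masses are not known exactly. Their poses are not given: they have to be found in the camera images.
- photometer: white bench instrument with a grey lower half, 200 mm deep (x), 250 mm wide (y), 95 mm high, fixed to the bench. Origin: centre of its underside; its x axis points from its front to its back, y to its left (seen from the front, robot side), z up. Flat top at z = 95 mm; dark blank display (38 x 76 mm) at front right, sample hatch at front left
- hatch_press (a point): the place to press: middle of a flat grey disc, 18 mm across, on the hatch's upper face, 12 mm behind its front edge, 52 mm ahead of the hinge; moves with the hatch. Shut, it resists about 4 N, then yields; the latch trips 4 mm down, a firm stop follows 6.5 mm down at about 6 N. The hatch stays down under the finger and pops up as the finger is withdrawn upward
- hatch_edge (a point): middle of the hatch's lower front edge, 64 mm ahead of the hinge, 5 mm below the upper face; moves with the hatch. Ajar, it is about 40 mm above the instrument's top (62 mm at most while swinging over). Straight pushing back may jam by rubbing: a fingertip set down just ahead of it, 10 to 15 mm lower than it, should follow its arc about the hinge, rising as it goes back; 1 to 3 N
- hatch_hinge (a point): middle of the hatch's hinge axis, fixed to the photometer 36 mm ahead of its origin, 40 mm to its left, at height 92.5 mm; the axis runs along the photometer's y, and this point has the photometer's axes. The hatch: white plate 61 mm deep (x), 110 wide (y), 5 thick, hinged along its rear edge, level with the instrument's top when shut; below it a recess 15 to 20 mm high in the front
- hatch (a joint): angle of the hatch in rad: 0 shut, about -0.07 where the latch trips, -0.13 pressed down to the stop, about 0.8 ajar as the latch's rod leaves it, 1.57 upright, 1.75 the rear stop. The hinge is stiff: the hatch stays where it is left
- push_rod (a joint): travel in m of the sprung steel rod (7 mm thick) that lifts the hatch from below, 40 mm ahead of the hinge: 0 latched, negative while pressed, 0.040 fully out. Latched again if the popped hatch is pressed all the way down
- latch_pin (a joint): sideways position in m of the hidden pin inside the latch: 0 latched, above 0.002 tripped by a press, about -0.006 once the rod has run out. Below -0.002 with the rod pressed in means that the popped hatch was pressed down again
- key (a joint): travel in m of the round white push key, 20 mm across, in a grey collar on the top behind the display (right of the hatch): 0 up, 0.005 pressed. Not to be pressed
- key_top (a point): middle of that key's upper face, 18 mm above the instrument's top
- vial: 16 mm wide, 42 mm tall glass vial with a pale snap cap, standing on the rear right part of the photometer's top; leave it alone. Origin: centre of its underside
- petri_dish: flat clear covered dish, 57 mm across, 14 mm high, on the bench beside the photometer (either side); leave it alone. Origin: centre of its underside
- stain_jar: white jar, 60 mm across, 76 mm tall, on the bench at the other side of the photometer; leave it alone. Origin: centre of its underside
- well_plate: clear 96-well plate, 86 x 128 x 14 mm, on the bench in front of the photometer; leave it alone. Origin: centre of its underside

How it is judged:
By the outcome, as a careful person would: the job done as asked, in the order asked, and still so for the second after the job is handed in, with the robot touching nothing.
It also fails if it takes over 48 s, if anything falls off the work surface, if the arm or the gripper's body presses on something with over 40 N, if the wrist force passes 120 N, or if a joint passes its speed limit or range.

### The arm

A 7-joint arm with a two-finger parallel gripper is mounted at the origin on a cart in front of the work surface, level with it; the furniture and walls round the work are solid. World frame = base frame: x ahead of the robot, y to its left, z up, the work surface at z = 0. Lengths are in m, angles in rad, forces in N, time in s.
With the tool pointing down it reaches from about 0.4 to 0.925 m from the base axis. Payload 4.1 kg.
Tool frame: the origin (TCP) lies where the fingers leave the gripper's body, on its centre line; the fingertips stand 73 mm ahead of it and the grasp point (between the pads) lies 54 mm ahead of it (r.tip_reach is the distance from the TCP to the fingertips, in m); z points along the fingers, x is the direction in which the jaws open and shut, and the axes are right-handed (so a half turn about z gives the same grasp; the last joint's range is limited). The gripper opens to 85 mm and grips with 20 to 120 N. Pads are 22 mm wide; open, the fingers measure 114 mm over their backs; the gripper's body (76 mm by 85 mm) begins 54 mm behind the grasp point. The pads swing forward as they close: fully open they stand 13 mm farther back than shut.
Start: joints at [-1.203, 0.398, 0.045, 1.537, -0.019, 1.207, -0.051], TCP at [0.293, 0.58, 0.304] pointing down, gripper open.
Joint ranges: [-2.82, 2.82], [-0.49, 2.23], [-1.37, 1.46], [0, 2.46], [-1.36, 4.5], [0.23, 2], [-2.94, 2.94]. Speed limits (rad/s): [2.57, 2.57, 3.14, 3.14, 3.14, 3.14, 3.14].

### API

Orientations are given as a rotation vector (axis times angle).
In Python, from workcell import r gives the robot as it stands.
- The arm moves only by the tool arm_command, never from a script. Its argument "series" is a list of rows, each a list of 3 entries, a list of its own where there are three numbers: the closure in counts, from 0 (fully open) to 255 (shut), then the shift along the tool's x, y, z in m, then the turn, a rotation vector about the tool's x, y, z in degrees. A call has 1 to 5 rows; each row is the pose to reach, as a shift and turn from the pose commanded when the call began, along the tool's axes at that moment; what a row does not reach only later rows make up. A row lasts 1/8 s, in which the tool goes at most 62.5 mm and 10.7 degrees, less where a joint would pass 70% of its speed; a pose out of reach is approached as far as the arm can. A call with a gripper value outside its range is refused whole. The fingers move at their own pace and stop on an object; "newtons" is the grip in N (left out, the last holds). Time passes only in rows, so rows that repeat a pose let the fingers close. It gives the time, the measured TCP pose, the force and the opening at its end, in the units of the state.
- r.sense(): the state, without advancing time (a new reading comes with each control period).
- r.camera(name): name is "scene" or "side" or "wrist"; returns a dict with "image" (400x640x3 uint8, blue, green, red), "depth" (400x640 float32, m along the optical axis (not along the pixel's ray), 0 where there is no reading), "K" (3x3 intrinsics, pixels), "R" (3x3) and "t" (3): a world point X has camera coordinates R X + t. Camera axes: x right, y down, z forward; pixel columns grow to the right and rows downward; lengths in m; the calibration is good to about 2 mm. A picture is of the moment at which its call begins.
- r.close_job(): hands the job in, once; it reports no verdict.
Trained networks look in a picture, given as the dict that the camera call returned (one of the last four; its "shot" number tells which), for a name from the list of things; names that differ only in an ending like _2 or _b are one class to them, and where a whole thing is asked for, a point or a joint stands for the part that bears it (a point fixed in the world has none). Each returns a list of dicts, best first, with "conf" (0 to 1); they miss things now and then, are a little off and sometimes report something else, mostly with a low value. They report only what shows in the picture. A call takes as long as a camera call.
- r.search_frame(query, picture): "xy" ([column, row] in pixels, amid what is visible of it).
The state is a dict: "t": time; "qpos": joint angles; "qvel": joint speeds; "effort": joint torques, N m; "tcp_pos": TCP position; "orientation": TCP orientation; "ft_force": force on the tool from outside, world axes, zero at the start; "moment": the same for the moment, N m; "grip_width": opening from 0.0 (shut) to 1.0 (fully open).
Only numpy, scipy, OpenCV 4.12 (cv2) and the standard library are available. Lean on these libraries where they do the work, as an engineer would, in place of code of your own. Each camera call takes 0.05 s, during which the arm holds its last target. There are 200 camera calls.

## Working session

There is one attempt and no reset: what is moved stays moved. The work goes in short steps, Python scripts to look and compute and a tool call to move; the robot and the scene stay as the last step left them, time stands still between calls to the robot, and variables do not carry over. Pictures are saved under pics/ and viewed, about 8 in all and at most 12, crops included, and the job is handed in when it is done.

Besides the shell and the picture viewer there is one more tool, called after ">>>" by a JSON object that holds its "name" and its "arguments", one argument or row to a line. arm_command: Moves the arm, as the interface text tells. Its arguments: {"type":"object","properties":{"series":{"type":"array"},"newtons":{"type":"number"}},"required":["series"]}

```bash
mkdir -p pics; cat > h.py <<'E'
import numpy as np, cv2
from scipy.spatial.transform import Rotation as Ro
from workcell import r
def w(p,xy,d=None):
    u,v=xy; 
    if d is None:
        a=p["depth"][int(v)-2:int(v)+3,int(u)-2:int(u)+3]; d=np.median(a[a>0]) if (a>0).any() else np.nan
    c=np.linalg.inv(p["K"])@[u,v,1]*d
    return p["R"].T@(c-p["t"])
def st():
    s=r.sense(); print({k:np.round(s[k],3).tolist() for k in("t","tcp_pos","orientation","ft_force","grip_width","qpos")}); return s
E
python3 - <<'E'
from h import *
st()
for n in("scene","side"):
    p=r.camera(n); cv2.imwrite(f"pics/{n}0.png",p["image"])
    print(n, "cam at",(-p["R"].T@p["t"]).round(3))
    for q in("photometer","hatch_press","hatch_edge","key_top","vial","petri_dish","stain_jar","well_plate"):
        for o in r.search_frame(q,p)[:1]: print(q,round(o["conf"],2),np.round(o["xy"]),w(p,o["xy"]).round(3))
E
```

```text
{'t': 0.0, 'tcp_pos': [0.292, 0.58, 0.303], 'orientation': [2.674, 1.647, -0.002], 'ft_force': [0.654, 0.989, -0.881], 'grip_width': 1.004, 'qpos': [-1.203, 0.399, 0.045, 1.538, -0.019, 1.207, -0.051]}
scene cam at [ 0.037 -0.581  0.571]
photometer 0.97 [349. 234.] [ 0.529 -0.081  0.093]
hatch_press 0.88 [317. 227.] [ 0.495 -0.025  0.094]
hatch_edge 0.71 [315. 224.] [ 0.502 -0.012  0.093]
key_top 0.29 [350. 235.] [ 0.529 -0.085  0.093]
vial 0.6 [391. 202.] [ 0.652 -0.073  0.119]
petri_dish 0.66 [424. 283.] [ 0.616 -0.207  0.011]
stain_jar 0.64 [271. 214.] [0.49  0.129 0.051]
well_plate 0.93 [338. 310.] [ 0.437 -0.158  0.011]
side cam at [ 0.604 -0.855  0.939]
photometer 0.97 [323. 227.] [ 0.583 -0.078  0.094]
hatch_press 0.66 [289. 210.] [ 0.503 -0.026  0.095]
hatch_edge 0.68 [288. 209.] [ 0.5   -0.023  0.095]
key_top 0.61 [288. 209.] [ 0.5   -0.024  0.095]
vial 0.5 [358. 219.] [ 0.663 -0.076  0.122]
petri_dish 0.87 [339. 297.] [ 0.623 -0.211  0.013]
stain_jar 0.81 [292. 169.] [0.495 0.148 0.074]
well_plate 0.86 [260. 275.] [ 0.444 -0.154  0.012]
```

```bash
python3 - <<'E'
import cv2
a=cv2.imread("pics/scene0.png")[150:350,220:470]; b=cv2.imread("pics/side0.png")[130:330,200:450]
cv2.imwrite("pics/a.png",cv2.vconcat([cv2.resize(a,(700,560))[:300*1],]) ) if 0 else None
cv2.imwrite("pics/a.png",cv2.resize(a,(750,600),interpolation=2)); cv2.imwrite("pics/b.png",cv2.resize(b,(750,600),interpolation=2))
E
```

```text
(no output)
```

View pics/a.png

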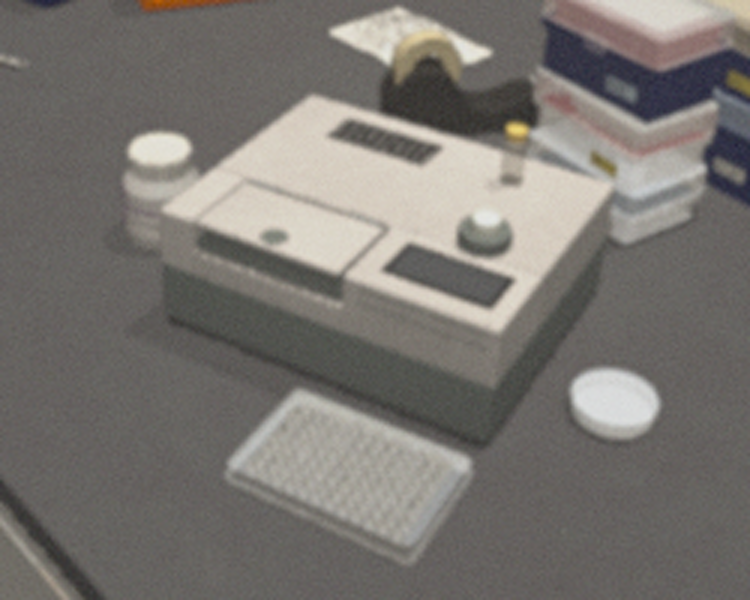

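View pics/b.png

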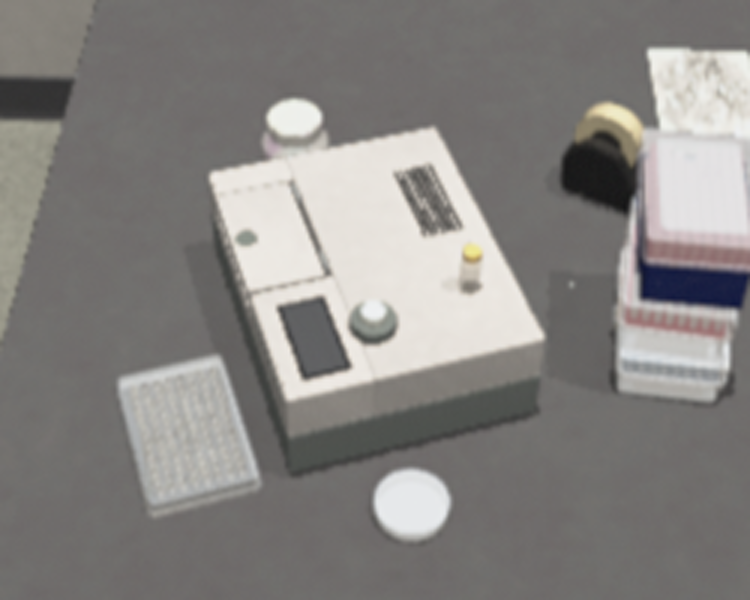

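The first picture (scene crop) shows the disc at about (311,229) in full-frame pixels. The second (side crop) shows it at about (282,209), with the top corners at (270,189), (345,173), (297,265) and (380,244). The hatch is shut, the key and vial are to its right, and the jar is to its left.

```bash
python3 - <<'E'
from h import *
def pl(p,xy,z):
    c=-p["R"].T@p["t"]; d=p["R"].T@np.linalg.inv(p["K"])@[*xy,1]; return c+d*(z-c[2])/d[2]
S=r.camera("scene"); D=r.camera("side")
c=np.array([pl(D,x,.095) for x in[(270,189.3),(345,173.3),(380.3,244),(296.7,265)]])
c2=np.array([pl(S,x,.095) for x in[(220+165/3,150+210/3),(220+312/3,150+95/3),(220+612/3,150+185/3),(220+493/3,150+328/3)]])
m=np.array([[-.1,.125],[.1,.125],[.1,-.125],[-.1,-.125]])
for k in(c,c2,(c+c2)/2):
    k=k[:,:2]; o=k.mean(0); H=m.T@(k-o); a=np.arctan2(H[0,1]-H[1,0],H[0,0]+H[1,1])
    R2=np.array([[np.cos(a),-np.sin(a)],[np.sin(a),np.cos(a)]])
    print("o",o.round(4),"yaw",np.degrees(a).round(2),"res",(k-o-m@R2.T).round(3).tolist(),"press",(o+R2@[-.016,.04]).round(4))
print("disc",pl(S,(311.3,228.7),.095).round(4),pl(D,(282,209.3),.095).round(4))
for p in(S,D):
    im=p["image"].astype(int)
    print(w(p,(311,229) if p is S else (282,209)).round(4))
s=r.sense(); R=Ro.from_rotvec(s["orientation"]).as_matrix(); print(R.round(3))
E
```

```text
o [ 0.5822 -0.0397] yaw 19.3 res [[0.003, -0.002], [-0.001, -0.001], [-0.005, 0.001], [0.003, 0.002]] press [ 0.5539 -0.0072]
o [ 0.5763 -0.0349] yaw 19.15 res [[0.004, -0.005], [-0.001, -0.003], [-0.004, 0.002], [0.001, 0.006]] press [ 0.5481 -0.0024]
o [ 0.5793 -0.0373] yaw 19.23 res [[0.004, -0.003], [-0.001, -0.002], [-0.005, 0.001], [0.002, 0.004]] press [ 0.551  -0.0048]
disc [ 0.4825 -0.0238  0.095 ] [ 0.4857 -0.0244  0.095 ]
[ 0.4814 -0.0243  0.095 ]
[ 0.4855 -0.0231  0.0947]
[[ 0.45   0.893  0.   ]
 [ 0.893 -0.45   0.   ]
 [ 0.     0.    -1.   ]]
```

>>> {"name": "arm_command", "arguments": {
  "series": [
    [255,[-0.043,0.042,0],[0,0,-9.2]],
    [255,[-0.086,0.084,0],[0,0,-18.4]],
    [255,[-0.129,0.126,0],[0,0,-27.6]],
    [255,[-0.172,0.168,0],[0,0,-36.8]],
    [255,[-0.215,0.21,0],[0,0,-46]]
  ],
  "newtons": 20
}}

```text
t: 1.62
tcp_pos: [0.3838, 0.292, 0.3043]
orientation: [1.812, 2.566, 0.002]
ft_force: [1.1, -0.7, 0.5]
grip_width: -0.002
```

>>> {"name": "arm_command", "arguments": {
  "series": [
    [255,[-0.06,-0.002,0],[0,0,0]],
    [255,[-0.12,-0.004,0.005],[0,0,0]],
    [255,[-0.18,-0.007,0.02],[0,0,0]],
    [255,[-0.24,-0.01,0.035],[0,0,0]],
    [255,[-0.3,-0.012,0.05],[0,0,0]]
  ]
}}

```text
t: 2.25
tcp_pos: [0.4714, 0.0051, 0.254]
orientation: [1.818, 2.561, 0.002]
ft_force: [1.3, 0.2, -0.1]
grip_width: 0.001
```

>>> {"name": "arm_command", "arguments": {
  "series": [
    [255,[-0.02,0,0.02],[0,0,0]],
    [255,[-0.033,0,0.035],[0,0,0]],
    [255,[-0.033,0,0.035],[0,0,0]]
  ]
}}

```text
t: 2.62
tcp_pos: [0.4813, -0.0253, 0.2181]
orientation: [-1.821, -2.559, 0.003]
ft_force: [0.4, 1.3, -0.5]
grip_width: -0.001
```

```bash
python3 - <<'E'
from h import *
s=st(); R=Ro.from_rotvec(s["orientation"]).as_matrix(); print(R.round(3), "tip",(s["tcp_pos"]+R[:,2]*r.tip_reach).round(4),r.tip_reach)
p=r.camera("wrist"); S=r.camera("scene"); D=r.camera("side")
for q in(p,S,D):
  for o in r.search_frame("hatch_press",q)[:1]: print(round(o["conf"],2),np.round(o["xy"]),w(q,o["xy"]).round(4))
a=cv2.resize(p["image"],(480,300)); b=cv2.resize(S["image"][160:285,240:440],(480,300)); 
cv2.imwrite("pics/c.png",cv2.vconcat([a,b]))
E
```

```text
{'t': 2.625, 'tcp_pos': [0.481, -0.025, 0.218], 'orientation': [-1.821, -2.559, 0.003], 'ft_force': [0.423, 1.255, -0.525], 'grip_width': -0.001, 'qpos': [-0.373, 0.202, 0.38, 2.032, -0.092, 0.926, 1.961]}
[[-0.328  0.945 -0.002]
 [ 0.945  0.328 -0.001]
 [ 0.    -0.002 -1.   ]] tip [ 0.4811 -0.0254  0.1455] 0.0726
0.86 [328. 236.] [ 0.4907 -0.0192  0.0964]
0.77 [314. 226.] [ 0.4939 -0.0196  0.0945]
0.68 [289. 208.] [ 0.5022 -0.0204  0.0953]
```

View pics/c.png

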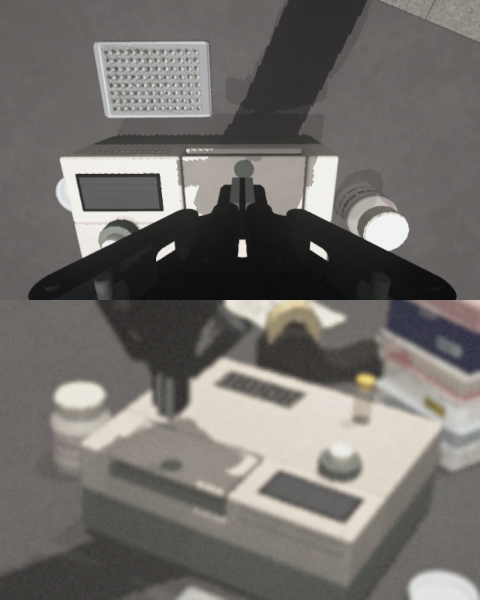

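The wrist view (top) shows the disc at about (325,224) full-frame, in line with the shut fingers, and the hatch edges parallel to the tool. The scene view shows the fingers above the hatch, clear of everything.

```bash
python3 - <<'E'
from h import *
p=r.camera("wrist")
def pl(p,xy,z):
    c=-p["R"].T@p["t"]; d=p["R"].T@np.linalg.inv(p["K"])@[*xy,1]; return c+d*(z-c[2])/d[2]
hsv=cv2.cvtColor(p["image"],cv2.COLOR_BGR2HSV)
print(pl(p,(325,223),.095).round(4), w(p,(325,219)).round(4))
f=[pl(p,x,.095) for x in((245,207),(402,207))]; print("hatch front corners",np.round(f,4))
s=r.sense(); R=Ro.from_rotvec(s["orientation"]).as_matrix(); t=s["tcp_pos"]
print("disc in tool",(R.T@(pl(p,(325,223),.095)-t)).round(4), [ (R.T@(x-t)).round(4) for x in f])
cv2.imwrite("pics/d.png",cv2.resize(p["image"][180:300,230:430],(800,480),interpolation=2))
E
```

```text
[ 0.4845 -0.022   0.095 ] [ 0.4816 -0.0231  0.0959]
hatch front corners [[ 0.4915 -0.076   0.095 ]
 [ 0.4569  0.0226  0.095 ]]
disc in tool [0.0007 0.0028 0.1245] [array([-0.0526, -0.0086,  0.1245]), array([ 0.0519, -0.0086,  0.1245])]
```

View pics/d.png

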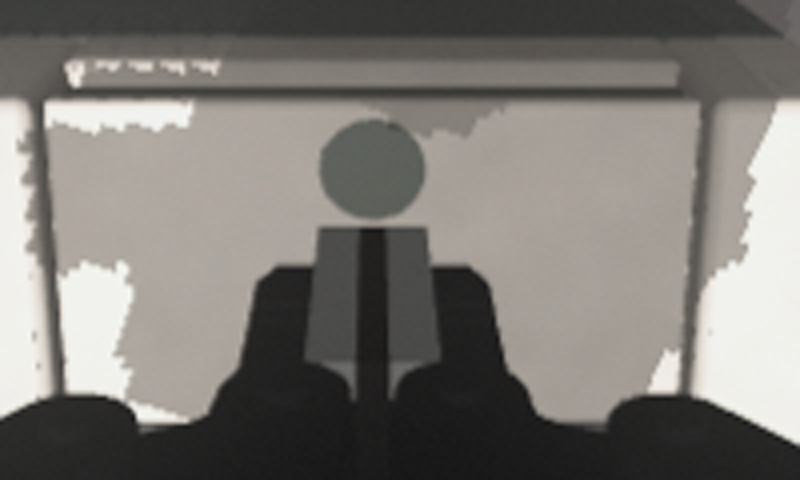

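The crop shows the disc at (323,222) full-frame, about 2 to 3 mm behind the fingertips and centred sideways. Next I descend.

>>> {"name": "arm_command", "arguments": {
  "series": [
    [255,[0,0.002,0.03],[0,0,0]],
    [255,[0,0.002,0.045],[0,0,0]],
    [255,[0,0.002,0.047],[0,0,0]],
    [255,[0,0.002,0.047],[0,0,0]]
  ]
}}

```text
t: 3.48
tcp_pos: [0.484, -0.0237, 0.1723]
orientation: [1.818, 2.561, 0.001]
ft_force: [-0.3, -0.1, -0.7]
grip_width: -0.001
```

>>> {"name": "arm_command", "arguments": {
  "series": [
    [255,[0,0,0.0015],[0,0,0]],
    [255,[0,0,0.003],[0,0,0]],
    [255,[0,0,0.0045],[0,0,0]],
    [255,[0,0,0.0045],[0,0,0]]
  ]
}}

```text
t: 3.98
tcp_pos: [0.4839, -0.0236, 0.1676]
orientation: [1.818, 2.561, 0.001]
ft_force: [-0.1, 0.3, 1.1]
grip_width: 0.004
```

>>> {"name": "arm_command", "arguments": {
  "series": [
    [255,[0,0,0.0015],[0,0,0]],
    [255,[0,0,0.003],[0,0,0]],
    [255,[0,0,0.003],[0,0,0]]
  ]
}}

```text
t: 4.35
tcp_pos: [0.4839, -0.0236, 0.1645]
orientation: [1.818, 2.562, 0.001]
ft_force: [-0.2, -0.4, 3.3]
grip_width: -0.002
```

>>> {"name": "arm_command", "arguments": {
  "series": [
    [255,[0,0,0.001],[0,0,0]],
    [255,[0,0,0.002],[0,0,0]],
    [255,[0,0,0.002],[0,0,0]]
  ]
}}

```text
t: 4.72
tcp_pos: [0.4839, -0.0237, 0.1625]
orientation: [1.818, 2.561, 0.001]
ft_force: [-1.4, -0.9, 3.9]
grip_width: -0.004
```

>>> {"name": "arm_command", "arguments": {
  "series": [
    [255,[0,0,0.001],[0,0,0]],
    [255,[0,0,0.001],[0,0,0]]
  ]
}}

```text
t: 4.97
tcp_pos: [0.484, -0.0236, 0.1617]
orientation: [1.818, 2.561, 0.001]
ft_force: [-0.8, 0.4, 6.3]
grip_width: -0.001
```

>>> {"name": "arm_command", "arguments": {
  "series": [
    [255,[0,0,-0.05],[0,0,0]],
    [255,[0,-0.01,-0.11],[0,0,0]],
    [255,[0,-0.05,-0.15],[0,0,0]],
    [255,[0,-0.07,-0.15],[0,0,0]]
  ]
}}

```text
t: 5.48
tcp_pos: [0.4177, -0.0475, 0.3139]
orientation: [1.817, 2.558, 0.007]
ft_force: [0.3, -0.7, -1.5]
grip_width: 0.002
```

```bash
python3 - <<'E'
from h import *
st(); S=r.camera("scene"); D=r.camera("side")
for q in(S,D):
  for n in("hatch_press","hatch_edge"):
    for o in r.search_frame(n,q)[:1]: print(n,round(o["conf"],2),np.round(o["xy"]),w(q,o["xy"]).round(4))
b=cv2.resize(S["image"][160:285,240:440],(480,300)); c=cv2.resize(D["image"][130:255,220:420],(480,300))
cv2.imwrite("pics/e.png",cv2.vconcat([b,c]))
E
```

```text
{'t': 5.475, 'tcp_pos': [0.418, -0.048, 0.314], 'orientation': [1.817, 2.558, 0.007], 'ft_force': [0.269, -0.685, -1.5], 'grip_width': 0.002, 'qpos': [-0.405, -0.046, 0.406, 2.043, 0.019, 1.134, 1.899]}
hatch_press 0.53 [316. 217.] [ 0.4865 -0.0316  0.1238]
hatch_edge 0.75 [318. 218.] [ 0.4887 -0.0375  0.1234]
hatch_press 0.73 [290. 202.] [ 0.5058 -0.0228  0.1171]
hatch_edge 0.89 [289. 202.] [ 0.5032 -0.026   0.1201]
```

View pics/e.png

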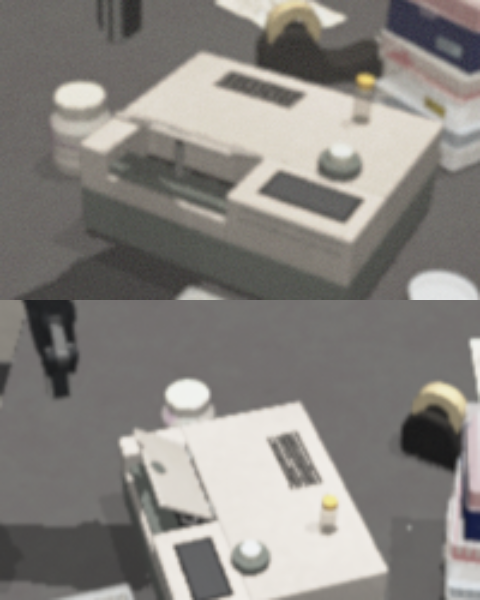

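The hatch has popped up: the rod is visible at about (315,227) in the scene view and the plate is raised about 45° in the side view. I hold still for more than 2 s.

>>> {"name": "arm_command", "arguments": {
  "series": [
    [255,[0,0,0],[0,0,0]],
    [255,[0,0,0],[0,0,0]],
    [255,[0,0,0],[0,0,0]],
    [255,[0,0,0],[0,0,0]],
    [255,[0,0,0],[0,0,0]]
  ]
}}

```text
t: 6.4
tcp_pos: [0.4176, -0.0468, 0.3114]
orientation: [1.819, 2.562, 0.0]
ft_force: [0.4, 0.3, -0.3]
grip_width: 0.001
```

>>> {"name": "arm_command", "arguments": {
  "series": [
    [255,[0,0,0],[0,0,0]],
    [255,[0,0,0],[0,0,0]],
    [255,[0,0,0],[0,0,0]],
    [255,[0,0,0],[0,0,0]],
    [255,[0,0,0],[0,0,0]]
  ]
}}

```text
t: 7.02
tcp_pos: [0.4176, -0.0468, 0.3114]
orientation: [1.819, 2.562, 0.0]
ft_force: [-0.2, -0.2, 0.5]
grip_width: 0.001
```

>>> {"name": "arm_command", "arguments": {
  "series": [
    [255,[0,0,0],[0,0,0]],
    [255,[0,0,0],[0,0,0]],
    [255,[0,0,0],[0,0,0]],
    [255,[0,0,0],[0,0,0]],
    [255,[0,0,0],[0,0,0]]
  ]
}}

```text
t: 7.65
tcp_pos: [0.4176, -0.0467, 0.3114]
orientation: [-1.819, -2.562, -0.0]
ft_force: [0.8, 0.1, 0.7]
grip_width: -0.001
```

```bash
cat >> h.py <<'E'
def hatch(yaw=np.radians(19.3),H=np.array([.5331,-.0070,.0925])):
    """depth points in hinge frame: u back, v left, z up; fit of hatch plane angle"""
    for n in("side","scene"):
        p=r.camera(n); v,u=np.mgrid[0:400,0:640]; d=p["depth"]
        X=(np.stack([u,v,np.ones_like(u)],-1)@np.linalg.inv(p["K"]).T*d[...,None]-p["t"])@p["R"]
        q=(X-H)@np.array([[np.cos(yaw),-np.sin(yaw),0],[np.sin(yaw),np.cos(yaw),0],[0,0,1]])
        m=(d>0)&(abs(q[...,1])<.05)&(q[...,2]>.012)&(q[...,2]<.075)&(q[...,0]>-.07)&(q[...,0]<.03)
        k=q[m]; 
        if len(k)<20: print(n,len(k)); continue
        print(n,len(k),"angle",np.round(np.median(np.arctan2(k[:,2],-k[:,0])),3),"zmax",np.percentile(k[:,2],97).round(4),"umin/max",np.percentile(k[:,0],[3,97]).round(4),"v",np.percentile(k[:,1],[2,98]).round(3))
E
python3 - <<'E'
from h import *
st(); hatch()
E
```

```text
{'t': 7.65, 'tcp_pos': [0.418, -0.047, 0.311], 'orientation': [-1.819, -2.562, -0.0], 'ft_force': [0.776, 0.139, 0.716], 'grip_width': -0.001, 'qpos': [-0.405, -0.04, 0.405, 2.045, 0.017, 1.134, 1.899]}
side 410 angle 0.801 zmax 0.0443 umin/max [-0.0469 -0.0102] v [-0.048  0.049]
scene 249 angle 0.67 zmax 0.0434 umin/max [-0.0502 -0.0213] v [-0.048  0.048]
```

>>> {"name": "arm_command", "arguments": {
  "series": [
    [255,[0.01,0.0,0.05],[0,0,0]],
    [255,[0.02,0.015,0.095],[0,0,0]],
    [255,[0.025,0.03,0.114],[0,0,0]],
    [255,[0.025,0.042,0.114],[0,0,0]],
    [255,[0.025,0.042,0.114],[0,0,0]]
  ]
}}

```text
t: 8.38
tcp_pos: [0.4505, -0.0092, 0.1984]
orientation: [1.817, 2.561, 0.002]
ft_force: [-0.2, -0.3, 0.2]
grip_width: 0.006
```

```bash
python3 - <<'E'
from h import *
s=st(); d=np.array(s["tcp_pos"])-[.5331,-.007,.0925]; a=np.radians(19.3); print("u",d[0]*np.cos(a)+d[1]*np.sin(a),"v",-d[0]*np.sin(a)+d[1]*np.cos(a),"tip z",d[2]-.0726)
D=r.camera("side"); S=r.camera("scene")
b=cv2.resize(S["image"][160:260,240:400],(480,300),interpolation=2); c=cv2.resize(D["image"][150:250,220:380],(480,300),interpolation=2)
cv2.imwrite("pics/f.png",cv2.vconcat([b,c]))
E
```

```text
{'t': 8.375, 'tcp_pos': [0.451, -0.009, 0.198], 'orientation': [1.817, 2.561, 0.002], 'ft_force': [-0.246, -0.308, 0.202], 'grip_width': 0.006, 'qpos': [-0.421, 0.171, 0.382, 2.121, -0.084, 0.861, 1.918]}
u -0.07866729388673295 v 0.0251744812814069 tip z 0.033279541208173086
```

View pics/f.png

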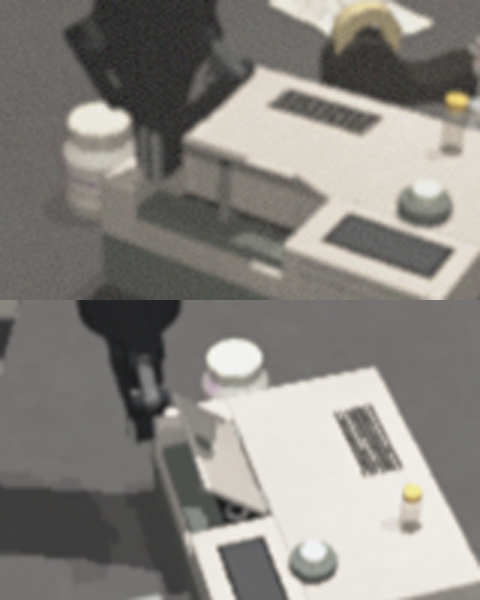

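The fingertips are just ahead of the ajar edge, about 11 mm below it and 25 mm left of the rod, with clear space all round.

>>> {"name": "arm_command", "arguments": {
  "series": [
    [255,[0,0.013,0],[0,0,0]],
    [255,[0,0.0205,0],[0,0,0]],
    [255,[0,0.026,-0.004],[0,0,0]],
    [255,[0,0.032,-0.0085],[0,0,0]],
    [255,[0,0.032,-0.0085],[0,0,0]]
  ]
}}

```text
t: 9.1
tcp_pos: [0.4804, 0.0016, 0.2065]
orientation: [1.817, 2.56, 0.003]
ft_force: [1.1, 0.7, -0.2]
grip_width: -0.002
```

```bash
python3 - <<'E'
from h import *
st();hatch()
E
```

```text
{'t': 9.1, 'tcp_pos': [0.48, 0.002, 0.207], 'orientation': [1.817, 2.56, 0.003], 'ft_force': [1.056, 0.713, -0.157], 'grip_width': -0.002, 'qpos': [-0.424, 0.213, 0.376, 2.05, -0.1, 0.893, 1.914]}
side 359 angle 1.06 zmax 0.0677 umin/max [-0.0569 -0.0052] v [-0.047  0.045]
scene 650 angle 0.888 zmax 0.0724 umin/max [-0.0603 -0.014 ] v [-0.048  0.038]
```

>>> {"name": "arm_command", "arguments": {
  "series": [
    [255,[0,0.006,-0.0033],[0,0,0]],
    [255,[0,0.0115,-0.0062],[0,0,0]],
    [255,[0,0.0175,-0.0085],[0,0,0]],
    [255,[0,0.0236,-0.0102],[0,0,0]],
    [255,[0,0.0236,-0.0102],[0,0,0]]
  ]
}}

```text
t: 9.82
tcp_pos: [0.5024, 0.0094, 0.2163]
orientation: [1.817, 2.561, 0.001]
ft_force: [-0.8, 0.3, 0.5]
grip_width: -0.001
```

```bash
python3 - <<'E'
from h import *
st(); D=r.camera("side"); S=r.camera("scene")
b=cv2.resize(S["image"][160:260,240:400],(480,300),interpolation=2); c=cv2.resize(D["image"][150:250,220:380],(480,300),interpolation=2)
cv2.imwrite("pics/g.png",cv2.vconcat([b,c]))
E
```

```text
{'t': 9.825, 'tcp_pos': [0.502, 0.009, 0.216], 'orientation': [1.817, 2.561, 0.001], 'ft_force': [-0.833, 0.3, 0.5], 'grip_width': -0.001, 'qpos': [-0.426, 0.24, 0.372, 1.991, -0.108, 0.928, 1.909]}
```

View pics/g.png

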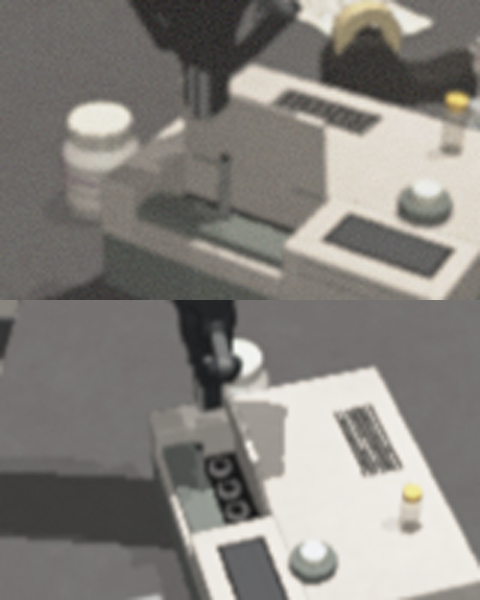

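The hatch is following the fingers and is nearly upright, with the rod left free behind. I keep pushing.

>>> {"name": "arm_command", "arguments": {
  "series": [
    [255,[0,0.006,-0.0008],[0,0,0]],
    [255,[0,0.011,-0.0012],[0,0,0]],
    [255,[0,0.016,-0.001],[0,0,0]],
    [255,[0,0.019,-0.001],[0,0,0]],
    [255,[0,0.019,-0.001],[0,0,0]]
  ]
}}

```text
t: 10.55
tcp_pos: [0.5197, 0.0155, 0.217]
orientation: [1.818, 2.562, 0.0]
ft_force: [-0.5, 0.1, -0.5]
grip_width: 0.004
```

>>> {"name": "arm_command", "arguments": {
  "series": [
    [255,[0,0.0015,0],[0,0,0]],
    [255,[0,0.0015,0],[0,0,0]]
  ]
}}

```text
t: 10.8
tcp_pos: [0.5208, 0.0159, 0.217]
orientation: [-1.818, -2.562, -0.0]
ft_force: [-0.2, -0.0, -0.2]
grip_width: 0.001
```

```bash
python3 - <<'E'
from h import *
s=st();hatch(); d=np.array(s["tcp_pos"])-[.5331,-.007,.0925]; a=np.radians(19.3); print("u",d[0]*np.cos(a)+d[1]*np.sin(a),d[2]-.0726)
E
```

```text
{'t': 10.8, 'tcp_pos': [0.521, 0.016, 0.217], 'orientation': [-1.818, -2.562, -0.0], 'ft_force': [-0.175, -0.028, -0.157], 'grip_width': 0.001, 'qpos': [-0.424, 0.272, 0.368, 1.949, -0.12, 0.942, 1.909]}
side 370 angle 1.679 zmax 0.0721 umin/max [-0.0399  0.012 ] v [-0.048  0.04 ]
scene 1111 angle 1.625 zmax 0.0704 umin/max [-0.0399  0.0076] v [-0.048  0.047]
u -0.004040706832145052 0.051943788320613166
```

>>> {"name": "arm_command", "arguments": {
  "series": [
    [255,[0,0.001,0],[0,0,0]],
    [255,[0,0.002,0],[0,0,0]],
    [255,[0,0.002,0],[0,0,0]]
  ]
}}

```text
t: 11.28
tcp_pos: [0.5221, 0.0163, 0.217]
orientation: [-1.818, -2.56, 0.002]
ft_force: [-4.1, -1.2, 1.8]
grip_width: 0.001
```

>>> {"name": "arm_command", "arguments": {
  "series": [
    [255,[0,0.001,0],[0,0,0]],
    [255,[0,0.0015,0],[0,0,0]],
    [255,[0,0.0015,0],[0,0,0]]
  ]
}}

```text
t: 11.65
tcp_pos: [0.5225, 0.0164, 0.2169]
orientation: [-1.817, -2.559, 0.005]
ft_force: [-6.6, -0.9, 4.4]
grip_width: -0.001
```

The rear stop is reached: the force rose to about 8 N and the tip no longer advances. I withdraw forward, then up.

>>> {"name": "arm_command", "arguments": {
  "series": [
    [255,[0,-0.01,0],[0,0,0]],
    [255,[0,-0.035,-0.01],[0,0,0]],
    [255,[0,-0.07,-0.05],[0,0,0]],
    [255,[0,-0.11,-0.09],[0,0,0]],
    [255,[0,-0.11,-0.09],[0,0,0]]
  ]
}}

```text
t: 12.28
tcp_pos: [0.4205, -0.0203, 0.3102]
orientation: [1.818, 2.556, 0.012]
ft_force: [0.6, 0.9, 0.2]
grip_width: 0.001
```

>>> {"name": "arm_command", "arguments": {
  "series": [
    [255,[0,0,0],[0,0,0]],
    [255,[0,0,0],[0,0,0]],
    [255,[0,0,0],[0,0,0]],
    [255,[0,0,0],[0,0,0]]
  ]
}}

```text
t: 12.78
tcp_pos: [0.4205, -0.0192, 0.3064]
orientation: [-1.818, -2.561, 0.002]
ft_force: [0.0, -0.8, -0.6]
grip_width: -0.001
```

```bash
python3 - <<'E'
from h import *
st();hatch(); D=r.camera("side"); S=r.camera("scene")
for n in("vial","petri_dish","stain_jar","well_plate"):
    for o in r.search_frame(n,D)[:1]: print(n,np.round(o["xy"]),w(D,o["xy"]).round(3))
b=cv2.resize(S["image"][150:275,240:440],(480,300),interpolation=2); c=cv2.resize(D["image"][130:255,220:420],(480,300),interpolation=2)
cv2.imwrite("pics/i.png",cv2.vconcat([b,c]))
E
```

```text
{'t': 12.775, 'tcp_pos': [0.42, -0.019, 0.306], 'orientation': [-1.818, -2.561, 0.002], 'ft_force': [0.022, -0.811, -0.636], 'grip_width': -0.001, 'qpos': [-0.459, -0.032, 0.395, 2.05, 0.014, 1.123, 1.837]}
side 369 angle 1.711 zmax 0.0638 umin/max [-0.0403  0.0134] v [-0.049  0.048]
scene 1115 angle 1.666 zmax 0.0613 umin/max [-0.0409  0.0092] v [-0.048  0.048]
petri_dish [338. 299.] [ 0.621 -0.216  0.013]
stain_jar [291. 169.] [0.493 0.145 0.074]
well_plate [262. 276.] [ 0.448 -0.159  0.012]
```

View pics/i.png

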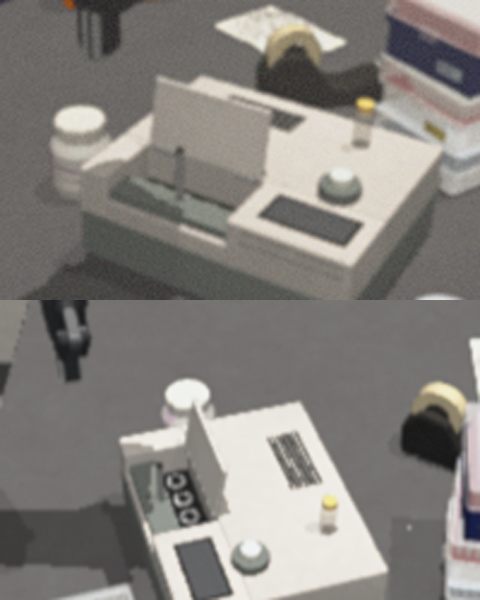

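The hatch stands back past upright, the fingers are clear, and the vial is in place.

```bash
python3 -c "
from h import *
print(r.close_job())"
```

```text
the job is handed in; nothing more can be done
None
```

The photometer's hatch is open and standing back past upright, and the job is handed in at about 13 s.

- **Press and pop:** I pressed the disc once, down to the stop at about 6 N. When I lifted the fingers away, the hatch popped up by itself. I watched for over 2 s without touching anything, and it stayed ajar at about 0.80 rad.
- **Opening:** I pushed the front edge along its arc from about 25 mm left of centre, to keep clear of the rod. It reached the rear stop with about 8 N there, above the suggested 1 to 3 N; I then withdrew.

**Last checks:**
- **Hatch angle:** with the fingers clear, the two cameras gave about 1.71 and 1.67 rad. Both are past upright but below the nominal 1.75. The second camera also read low when the hatch was ajar (0.67 against 0.80).
- **Other things:** the dish, jar and well plate measured within about 7 mm of where they started, which is roughly the detector's scatter. The detector missed the vial in the last picture, but it is visibly standing in its place.
- **Key:** the fingers never went near it, and it looks up in the picture.

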